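# Open the sample port of a vial reader

## Robot

A 6-joint arm with a two-finger parallel gripper is mounted at the origin on a cart in front of the work surface, level with it; the furniture and walls round the work are solid. World frame = base frame: x ahead of the robot, y to its left, z up, the work surface at z = 0. Lengths are in m, angles in degrees, forces in N, time in s.
With the tool pointing down it reaches from about 0.25 to 0.725 m from the base axis. Payload 9.7 kg.
Tool frame: the origin (TCP) lies midway between the tips of the shut fingers; the grasp point (between the pads) lies 19 mm behind it (bot.hold_point_z is the distance from the TCP to the grasp point, in m); z points along the fingers, y is the line along which they close (so a half turn about z gives the same grasp; the last joint's range is limited). The gripper opens to 85 mm and grips with 20 to 120 N. Pads are 22 mm wide; open, the fingers measure 114 mm over their backs; the gripper's body (76 mm by 85 mm) begins 54 mm behind the grasp point. The pads swing forward as they close: fully open they stand 13 mm farther back than shut.
Start: joints at [-66.807, 4.979, 10.078, 95.1, 0, 90], TCP at [0.217, -0.506, 0.231] pointing down, gripper open.
Joint ranges: [-179.16, 179.16], [-48.56, 103.87], [-65.8, 70.77], [-126.05, 130.52], [-82.76, 87.17], [-180, 180]. Speed limits (degrees/s): [127.2, 127.2, 147.25, 180, 180, 180].

## Interface

Orientations are given as [roll, pitch, yaw] about the fixed x, y, z axes, in that order (R = Rz(yaw) Ry(pitch) Rx(roll)).
In Python, from workcell import bot gives the robot as it stands.
- The arm moves only by the tool play_rows, never from a script. Its argument "steps" is a list that holds one entry, the list of rows, each a list of 4 numbers: the shift along the tool's x, y, z in m, then the turn about the tool's z in rad. In form: [[[tx, ty, tz, yaw], ...]]. A call has exactly 5 rows; each row shifts and turns the commanded pose from where the row before left it, along the tool's axes as they then stand; what a row does not reach is not made up. A row lasts 1/12 s, in which the tool goes at most 41.7 mm and 7.16 degrees, less where a joint would pass 70% of its speed; a pose out of reach is approached as far as the arm can. A call is refused whole if a number of a shift passes 0.0417 or a number of a turn 0.125, either way. A call with a gripper value outside its range is refused whole. "gripper" is the finger opening in m, from 0 to 0.0854, set as the call begins (left out, the last holds). The fingers move at their own pace and stop on an object; "squeeze" is the grip in N (left out, the last holds). Time passes only in rows, so rows that do not move let the fingers close, or fill a call up. It gives the time, the measured TCP pose, the force, the opening and the grip force at its end, in the units of the state.
- bot.get_obs(): the state, without advancing time (a new reading comes with each control period).
- bot.camera(name): name is "side" or "top"; returns a dict with "img" (400x640x3 uint8, blue, green, red), "vfov" (degrees; the focal length in pixels is half the picture's height over the tangent of half this angle, whatever the lens; pixels are square), "cx", "cy" (the principal point, pixels), "D" ([k1, k2, p1, p2, k3] as OpenCV has them; the pictures are not rectified), "xyz" and "attitude" of the camera in the world. Camera axes: x right, y down, z forward; pixel columns grow to the right and rows downward; lengths in m; the calibration is good to about 2 mm. A picture is of the moment at which its call begins. There is no depth.
- bot.job_done(): hands the job in; it is judged then, once.
The state is a dict: "time": time; "q": joint angles; "qd": joint speeds; "joint_efforts": joint torques, N m; "ee_pos": TCP position; "tcp_rot": TCP orientation; "wrist_force": force on the tool from outside, world axes, zero at the start; "torque": the same for the moment, N m; "opening": finger opening in m; "grasp_force": force on a finger pad.
Only numpy, scipy, OpenCV 4.12 (cv2) and the standard library are available. Lean on these libraries where they do the work, as an engineer would, in place of code of your own. Each camera call takes 0.05 s, during which the arm holds its last target. There are 200 camera calls.

## Task

The vial reader on the desk is to be loaded: its sample port must be opened, and its detector must not see room light while it is open. With a fingertip, push the shutter slide on top of the reader all the way towards the square sample-port hatch, which shuts the detector off; then press the ribbed free end of that square hatch right down once and let go, so that its push-push latch releases and it pops up, and watch for a couple of seconds, hands off, that it stays open. Nothing is to be picked up: leave the reader where it stands, the narrow lamp hatch shut, and the things on and around the reader undisturbed.

Things in the scene. Friction and masses are not known exactly. Their poses are not given: they have to be found in the camera images.
- reader: white bench vial reader, 208 x 274 x 72 mm (x, y, z), 3 kg, loose on rubber feet. Origin at desk level: the case spans x -116..+92, y -137..+137 mm. Own x points to its back, y to its left, z up; the sloping front (x -116..-75 mm) with dark display and three keys faces the robot. On the flat top, 72 mm above the desk, left to right: square sample-port hatch, black shutter slide, narrow lamp hatch.
- port_pad (a point): where to press the sample-port hatch: upper face, centre line, among five ribs, 14 mm from the free (front) edge; moves with the hatch. Shut: x -8, y +75, z +76 mm in the reader's frame. The hatch is a grey plate 64 x 64 x 7 mm, its face 4 mm proud of the white top; its hinge axis, parallel to the reader's y, lies 51 mm behind this point along its back edge.
- port_hatch (a joint): rad: 0 to 0.01 latched shut, + opening upward, - pressed in. Push-push latch: about 4 N on the ribs sinks it 4 mm to a firm stop at -0.085; there the latch lets go, and as the finger withdraws a spring lifts the hatch to about 1.0 in 1 to 1.5 s (free edge 55 mm above the top), where it stays. Pressed only part way, it returns to 0. Pressed to the stop a second time, it latches shut for good.
- shutter_thumb (a point): top centre of the shutter slide's black upright thumb piece, 22 mm wide (reader x), 8 mm thick (reader y), its top 16 mm above the white top; it stands on a low 18 x 28 mm foot (3 mm high) in a track between the two hatches. Moves with the slide: x +5, z +88 mm, y -24 mm (open) to +8 mm (shut) in the reader's frame. 54 mm are free between it, when open, and the lamp hatch.
- shutter (a joint): shutter slide, m: 0 = detector open (end marked by a ring), 0.032 = fully shut (end marked by a full disc), moving along the reader's +y, towards the sample-port hatch. Friction about 1.5 N, firm stop at 0.032; stays where it is left. Starts at 0 to 0.010.
- lamp_hatch (a joint): angle of the narrow lamp hatch, rad: 0 latched shut, positive open, negative pressed in; a latch like that of the sample port. To stay shut.
- lamp_pad (a point): ribbed place on the lamp hatch, 14 mm from its front edge. The lamp hatch is a grey plate 64 x 36 x 7 mm (reader x, y, z) near the right end of the reader's top, as high as the other one. Not to be used. At x -8, y -100, z +76 mm in the reader's frame.
- vial_1: screw-cap sample vial, 15 mm thick, 43 mm high, standing loose on the reader's top in its back right corner, behind the lamp hatch. Origin: centre of its underside. Bystander.
- vial_2: screw-cap sample vial, 15 mm thick, 43 mm high, standing on the desk to the left of the reader. Origin: centre of its underside. Bystander.
- dropper_bottle: amber dropper bottle, 31 mm thick, 93 mm high, standing on the desk to the left of the reader. Origin: centre of its underside. Bystander.
- petri_dish: glass dish, 60 mm wide, 14 mm high, on the desk to the left of the reader. Origin: centre of its underside. Bystander.
- tweezers: steel tweezers, 129 mm long (own y), on the desk to the right of the reader. Origin: middle of the underside. Bystander.
- gel_box_a: clear hinged sample box, 59 x 54 x 18 mm, on the desk to the right of the reader. Origin: centre of its underside. Bystander.

How it is judged (in metres and radians):
On the way, in this order (a step that is already met when the one before it is completed fails the run):
1. the shutter slide stands at its shut end, the port hatch still latched (value of joint shutter above 0.027 m and value of joint port_hatch below 0.03 rad), for 0.2 s.
2. the port hatch is pressed in (value of joint port_hatch below -0.04 rad), for 0.02 s.
3. the port hatch stands open by itself for 1.5 s, with nothing touching the reader (value of joint port_hatch above 0.85 rad and value of joint shutter above 0.027 m and value of joint lamp_hatch between -0.03 and 0.03 rad and contact force between the arm and reader below 0.1 N), for 1.5 s.
At the end, for the whole second after the job is handed in: the port hatch stands open by more than 0.85 rad and is still, the shutter slide is within 5 mm of its shut end (above 0.027), the lamp hatch is latched shut (within 0.03 rad of 0) and the reader is at rest (value of joint port_hatch above 0.85 rad and value of joint shutter above 0.027 m and value of joint lamp_hatch between -0.03 and 0.03 rad and velocity of joint port_hatch between -0.05 and 0.05 rad/s and linear speed of reader below 0.01 m/s); the robot touches nothing.
It fails at once if the port hatch was open while the detector's shutter was not shut (value of joint port_hatch above 0.1 rad and value of joint shutter below 0.026 m).
It fails at once if the lamp hatch came open (value of joint lamp_hatch above 0.1 rad).
It fails at once if the reader was shifted by more than 30 mm, lifted or tipped (distance of reader from where it was at the start of the episode above 0.03 m or height (world z) of reader above 0.008 m or angle between reader's own z axis and vertical above 0.08 rad).
It fails at once if a bystander was shifted by more than 30 mm, lifted by more than 15 mm or knocked over (distance of any of vial_1, vial_2, dropper_bottle, petri_dish, tweezers, gel_box_a from where it was at the start of the episode above 0.03 m or angle between any of vial_1, vial_2, dropper_bottle, petri_dish, tweezers, gel_box_a's own z axis and vertical above 0.3 rad or height (world z) of vial_1 above 0.09 m or height (world z) of any of vial_2, dropper_bottle, petri_dish, tweezers, gel_box_a above 0.015 m).
It also fails if it takes over 43 s, if anything falls off the work surface, if the arm or the gripper's body presses on something with over 40 N, if the wrist force passes 120 N, or if a joint passes its speed limit or range.

## Working session

There is one attempt and no reset: what is moved stays moved. The work goes in short steps, Python scripts to look and compute and a tool call to move; the robot and the scene stay as the last step left them, time stands still between calls to the robot, and variables do not carry over. Pictures are saved under pics/ and viewed, at most 10 in all, crops included, and the job is handed in when it is done.

Besides the shell and the picture viewer there is one more tool, called after "Request:" as name(argument=value, ...), one argument or row to a line, values as JSON. play_rows: Moves the arm, as the interface text tells. Its arguments: {"type":"object","properties":{"steps":{"type":"array","items":{"type":"array","items":{"type":"array","items":{"type":"number"}}}},"gripper":{"type":"number"},"squeeze":{"type":"number"}},"required":["steps"]}

```bash
mkdir -p pics; cat > h.py <<'E'
import numpy as np, cv2
from scipy.spatial.transform import Rotation as R
from workcell import bot
def K(c):
    f=c["img"].shape[0]/2/np.tan(np.radians(c["vfov"])/2)
    return np.array([[f,0,c["cx"]],[0,f,c["cy"]],[0,0,1.]])
def rot(c):
    a=np.array(c["attitude"],float)
    return a if a.shape==(3,3) else R.from_euler("xyz",a,degrees=True).as_matrix()
def pix2w(c,px,z):
    u=cv2.undistortPoints(np.array([[px]],float),K(c),np.array(c["D"],float))[0,0]
    d=rot(c)@np.array([u[0],u[1],1]); p=np.array(c["xyz"]); return p+d*(z-p[2])/d[2]
def w2pix(c,P):
    Rc=rot(c).T; t=-Rc@np.array(c["xyz"])
    return cv2.projectPoints(np.array(P,float).reshape(-1,1,3),cv2.Rodrigues(Rc)[0],t,K(c),np.array(c["D"],float))[0][:,0]
E
python3 - <<'E'
from h import *
for n in("top","side"):
    c=bot.camera(n); cv2.imwrite(f"pics/{n}1.png",c["img"]); print({k:v for k,v in c.items() if k!="img"})
print(bot.get_obs())
E
```

```text
{'vfov': 48.432495138124324, 'cx': 315.6581732749235, 'cy': 199.06273374910975, 'D': array([0.00132694, 0.        , 0.        , 0.        , 0.        ]), 'xyz': array([0.50205703, 0.08571788, 0.91493508]), 'attitude': array([-1.75113829e+02,  3.71685724e-02, -8.93579514e+01])}
{'vfov': 49.23692441847459, 'cx': 315.13708199987883, 'cy': 204.03074144632032, 'D': array([-0.1162338,  0.       ,  0.       ,  0.       ,  0.       ]), 'xyz': array([ 0.48616433, -0.77563403,  0.44934681]), 'attitude': array([-112.86195107,   -0.39712264,   -5.29336675])}
{'time': 0.1, 'q': array([-6.68048005e+01,  5.00883059e+00,  1.00369449e+01,  9.51000937e+01,
       -1.17821390e-04,  9.00026062e+01]), 'qd': array([ 0.11547205, -0.05165607,  0.06586935,  0.02612874,  0.01598845,
       -0.05445064]), 'joint_efforts': array([ 1.47082548e-03, -5.21560693e+01,  4.65653121e+01,  1.60234049e-02,
        4.62129321e-05,  6.10194519e-06]), 'ee_pos': array([ 0.21653807, -0.50533959,  0.23062716]), 'tcp_rot': array([-1.79928021e+02,  1.21095392e-04,  2.31925934e+01]), 'wrist_force': array([-0.31438094, -0.68990753, -0.31416187]), 'torque': array([-3.98506399e-06, -3.25373067e-02,  8.46749810e-03]), 'grasp_force': 0.0, 'opening': 0.08545514377365147}
```

View pics/top1.png

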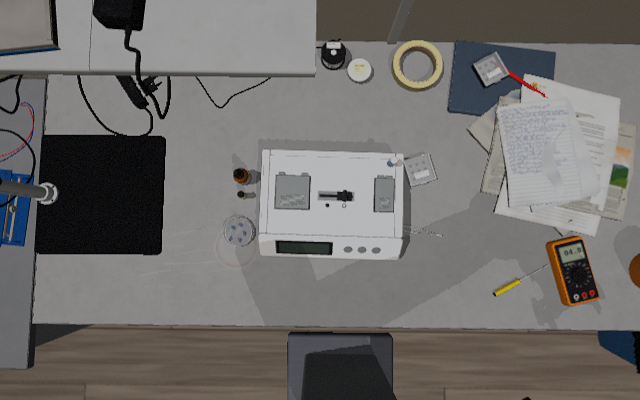

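View pics/side1.png

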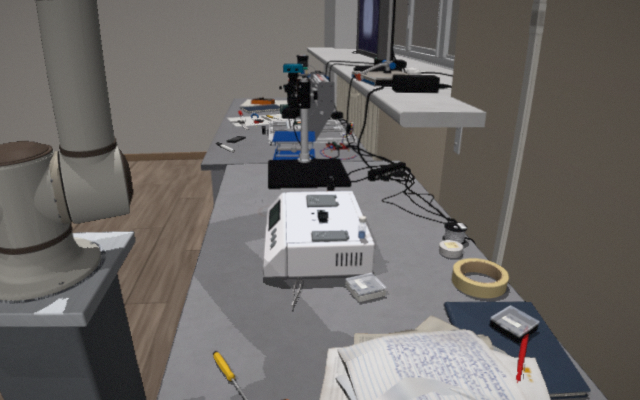

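The top view shows the reader at about (262..408, 150..258), with the port hatch at (292,191), the slide at (340,196) and the lamp hatch at (384,194). I'll enlarge it.

```bash
python3 - <<'E'
import cv2
a=cv2.imread("pics/top1.png")[140:270,225:425]
cv2.imwrite("pics/crop1.png",cv2.resize(a,None,fx=4,fy=4,interpolation=cv2.INTER_CUBIC))
E
```

```text
(no output)
```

View pics/crop1.png

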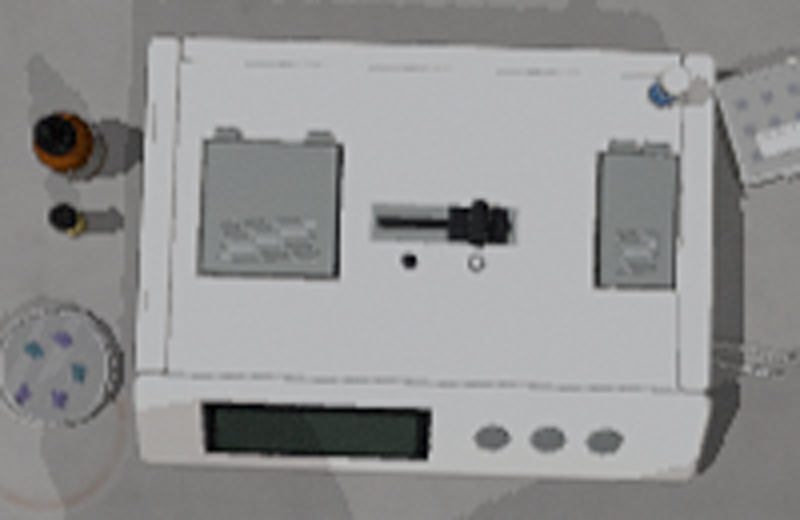

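```bash
cat >> h.py <<'E'
def fit(c,obs):
    from scipy.optimize import least_squares
    L=np.array([o[:3] for o in obs],float)/1000; P=np.array([o[3:] for o in obs],float)
    def W(p,L=L): return L@R.from_euler("z",p[2]).as_matrix().T+[p[0],p[1],0]
    r=least_squares(lambda p:(w2pix(c,W(p))-P).ravel(),[0.5,0.08,0],loss="soft_l1")
    return r.x,(w2pix(c,W(r.x))-P)
E
python3 - <<'E'
from h import *
c=bot.camera("top")
o=[(-22,107,76,198,274),(-22,43,76,336,277),(42,107,76,205,140),(42,43,76,342,146),(-22,-82,76,596,287),(-22,-118,76,673,289),(42,-82,76,598,152),(42,-118,76,677,155),
(-75,137,72,135,375),(-75,-137,72,712,392),(92,137,72,150,38),(92,-137,72,714,55)]
o=[(*a[:3],225+(a[3]+.5)/4-.5,140+(a[4]+.5)/4-.5) for a in o]
p,r=fit(c,o); print(p,np.degrees(p[2])); print(r.round(2))
Rz=R.from_euler("z",p[2]).as_matrix()
f=lambda L:Rz@(np.array(L)/1000)+[p[0],p[1],0]
for n,L in dict(pad=(-8,75,76),th_open=(5,-24,88),th_shut=(5,8,88),lamp=(-8,-100,76)).items(): print(n,f(L).round(4))
for q in [(480,205),(480,228),(495,225)]:
    w=pix2w(c,(225+(q[0]+.5)/4-.5,140+(q[1]+.5)/4-.5),0.088); print("loc",((w-[p[0],p[1],0])@Rz*1000).round(1))
# vial tops etc
for n,q,z in[("drop",(57,132),.093),("vial2",(66,215),.043),("vial1",(660,93),.115)]:
    print(n,pix2w(c,(225+q[0]/4-.4,140+q[1]/4-.4),z).round(3))
s=bot.camera("side")["img"][180:290,250:390]
cv2.imwrite("pics/crop2.png",cv2.resize(s,None,fx=5,fy=5,interpolation=cv2.INTER_CUBIC))
E
```

```text
[ 0.57567371  0.05755726 -0.02028095] -1.1620131071543232
[[ 0.21 -0.08]
 [-0.45  0.24]
 [-0.21 -0.14]
 [-0.84 -0.59]
 [ 0.69 -0.19]
 [ 0.5  -0.09]
 [ 0.87 -0.04]
 [ 0.06 -0.2 ]
 [-0.81  2.3 ]
 [-0.01  2.63]
 [-0.86 -0.62]
 [ 0.78 -0.46]]
pad [0.5692 0.1327 0.076 ]
th_open [0.5802 0.0335 0.088 ]
th_shut [0.5808 0.0655 0.088 ]
lamp [ 0.5656 -0.0423  0.076 ]
loc [ 13.5 -24.2  88. ]
loc [  2.7 -24.5  88. ]
loc [  4.4 -31.5  88. ]
drop [0.62  0.231 0.093]
vial2 [0.586 0.234 0.043]
vial1 [ 0.638 -0.047  0.115]
```

View pics/crop2.png

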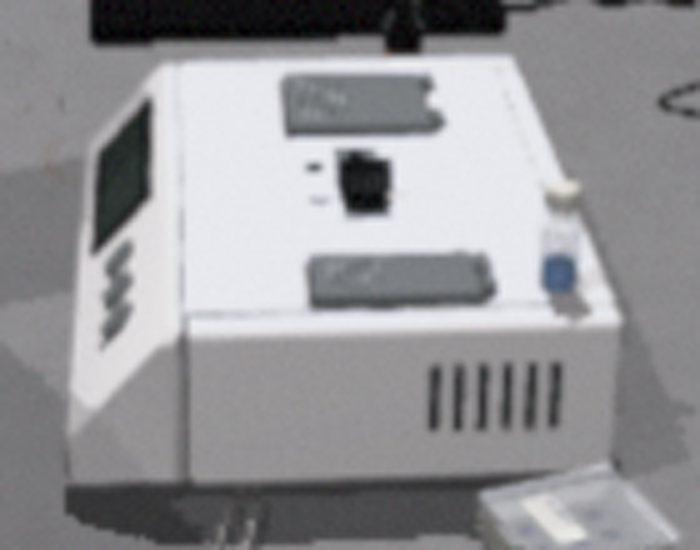

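The slide is near its open end and everything matches the description. I'll close the gripper and travel to above the gap right of the thumb.

Request:
play_rows(
  steps=[
    [[0.0335,-0.0205,0,0],[0.0335,-0.0205,0,0],[0.0335,-0.0205,0,0],[0.0335,-0.0205,0,0],[0.0335,-0.0205,0,0]],
  ],
  gripper=0,
)

```text
time: 0.62
ee_pos: [0.3307, -0.3438, 0.2312]
tcp_rot: [180.0, -0.0, 23.2]
wrist_force: [0.7, 0.3, 1.1]
opening: 0.0257
grasp_force: 0.0
```

Request:
play_rows(
  steps=[
    [[0.0335,-0.0205,0,0],[0.0335,-0.0205,0,0],[0.0335,-0.0205,0,0],[0.0335,-0.0205,0,0],[0.0335,-0.0205,0,0]],
  ],
)

```text
time: 1.03
ee_pos: [0.4445, -0.1834, 0.2314]
tcp_rot: [180.0, -0.0, 23.2]
wrist_force: [-0.0, -0.6, 0.4]
opening: -0.0001
grasp_force: 0.0
```

Request:
play_rows(
  steps=[
    [[0.0335,-0.0205,0,0],[0.0335,-0.0205,0,0],[0.0335,-0.0205,0,0],[0.0335,-0.0205,0,0],[0.0335,-0.0205,0,0]],
  ],
)

```text
time: 1.45
ee_pos: [0.5581, -0.0231, 0.2312]
tcp_rot: [180.0, 0.0, 23.2]
wrist_force: [0.5, -1.4, 0.4]
opening: -0.0
grasp_force: 0.0
```

Request:
play_rows(
  steps=[
    [[0,0,0,-0.1145],[0,0,0,-0.1145],[0,0,0,-0.1145],[0,0,0,-0.1145],[0,0,0,-0.1145]],
  ],
)

```text
time: 1.87
ee_pos: [0.5574, -0.0248, 0.231]
tcp_rot: [-180.0, 0.0, 56.3]
wrist_force: [0.7, -0.5, 0.5]
opening: -0.0002
grasp_force: 0.0
```

Request:
play_rows(
  steps=[
    [[0,0,0,-0.1145],[0,0,0,-0.1145],[0,0,0,-0.1145],[0,0,0,-0.1145],[0,0,0,-0.1145]],
  ],
)

```text
time: 2.28
ee_pos: [0.5573, -0.025, 0.2311]
tcp_rot: [-180.0, -0.0, 89.1]
wrist_force: [-0.0, -1.1, -0.4]
opening: 0.0002
grasp_force: 0.0
```

Request:
play_rows(
  steps=[
    [[0.011,0.0075,0,0],[0.011,0.0075,0,0],[0.0115,0.0075,0.02,0],[0,0,0.03,0],[0,0,0.03,0]],
  ],
)

```text
time: 2.7
ee_pos: [0.5819, 0.0097, 0.1505]
tcp_rot: [179.9, -0.0, 88.7]
wrist_force: [0.3, -0.3, 0.8]
opening: 0.0002
grasp_force: 0.0
```

Request:
play_rows(
  steps=[
    [[0,0,0.02,0],[0,0,0.01,0],[0,0,0.005,0],[0,0,0,0],[0,0,0,0]],
  ],
)

```text
time: 3.12
ee_pos: [0.5812, 0.0083, 0.1175]
tcp_rot: [179.9, -0.0, 88.8]
wrist_force: [0.2, 0.2, 0.4]
opening: 0.0001
grasp_force: 0.0
```

```bash
python3 - <<'E'
from h import *
a=bot.camera("top")["img"][140:270,225:425]; b=bot.camera("side")["img"][160:290,240:400]
r=lambda i,f:cv2.resize(i,None,fx=f,fy=f,interpolation=cv2.INTER_CUBIC)
cv2.imwrite("pics/c3.png",np.hstack([r(a,2.2),r(b,2.2)]))
E
```

```text
(no output)
```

View pics/c3.png

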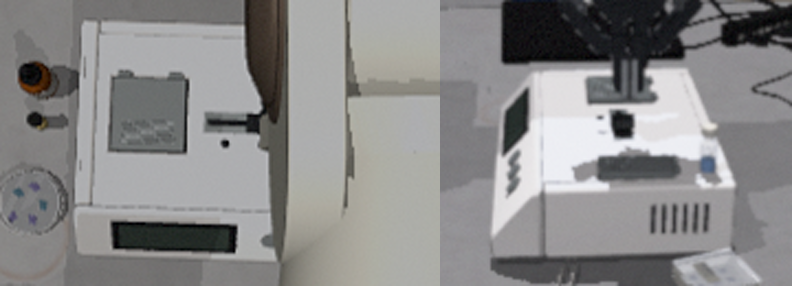

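The top view is blocked by the arm. The side view shows the closed fingertip (pixel ~(630,98)) above the gap, clear of the vial and lamp hatch. Next I'll lower it with a force check.

Request:
play_rows(
  steps=[
    [[0,0,0.012,0],[0,0,0.012,0],[0,0,0.008,0],[0,0,0.0045,0],[0,0,0,0]],
  ],
)

```text
time: 3.63
ee_pos: [0.5797, 0.008, 0.0779]
tcp_rot: [-179.8, 0.0, 88.8]
wrist_force: [0.2, 0.3, 0.3]
opening: -0.0001
grasp_force: 0.0
```

```bash
python3 - <<'E'
from h import *
c=bot.camera("side"); o=bot.get_obs(); print(o["ee_pos"],o["wrist_force"]); print(w2pix(c,o["ee_pos"]), w2pix(c,[.580,.0335,.088]))
b=c["img"][180:270,270:370]
cv2.imwrite("pics/c4.png",cv2.resize(b,None,fx=6,fy=6,interpolation=cv2.INTER_CUBIC))
E
```

```text
[0.58004472 0.00799338 0.07885627] [-0.19428805  0.7423672   0.5794507 ]
[[324.46479906 221.56506343]] [[323.11491992 212.20848762]]
```

View pics/c4.png

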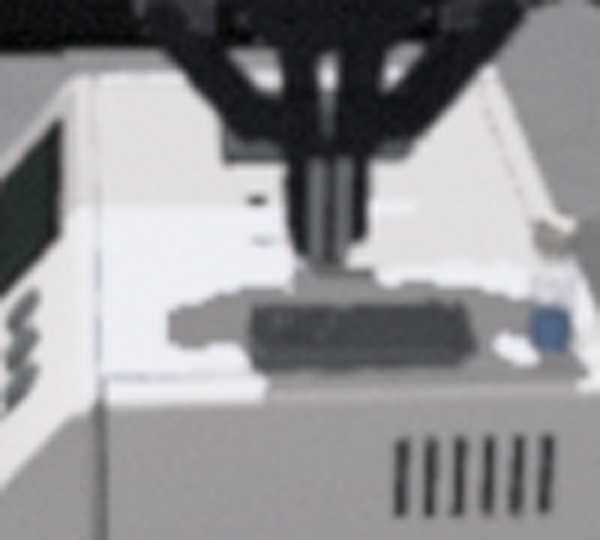

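Request:
play_rows(
  steps=[
    [[0.006,0,-0.001,0],[0.006,0,0,0],[0.006,0,0,0],[0.006,0,0,0],[0.002,0,0,0]],
  ],
)

```text
time: 4.1
ee_pos: [0.5814, 0.0351, 0.0812]
tcp_rot: [180.0, -0.0, 88.8]
wrist_force: [0.6, -1.1, 1.2]
opening: -0.0002
grasp_force: 0.8
```

Request:
play_rows(
  steps=[
    [[0.004,0,0,0],[0.003,0,0,0],[0.003,0,0,0],[0.001,0,0,0],[0,0,0,0]],
  ],
)

```text
time: 4.52
ee_pos: [0.5813, 0.0454, 0.0807]
tcp_rot: [-180.0, -0.0, 88.8]
wrist_force: [-0.4, 0.2, -0.2]
opening: 0.0003
grasp_force: 0.0
```

Request:
play_rows(
  steps=[
    [[0.002,0,0,0],[0.001,0,0,0],[0.001,0,0,0],[0.001,0,0,0],[0,0,0,0]],
  ],
)

```text
time: 4.93
ee_pos: [0.5814, 0.0501, 0.0807]
tcp_rot: [-180.0, -0.0, 88.8]
wrist_force: [-0.2, -1.1, -0.3]
opening: 0.0
grasp_force: 0.3
```

```bash
python3 - <<'E'
from h import *
c=bot.camera("side"); o=bot.get_obs(); print(o["ee_pos"],o["wrist_force"])
b=c["img"][180:270,270:370]
cv2.imwrite("pics/c5.png",cv2.resize(b,None,fx=6,fy=6,interpolation=cv2.INTER_CUBIC))
E
```

```text
[0.5813889  0.05013907 0.08068998] [-0.26100562 -0.80460819  0.14032108]
```

View pics/c5.png

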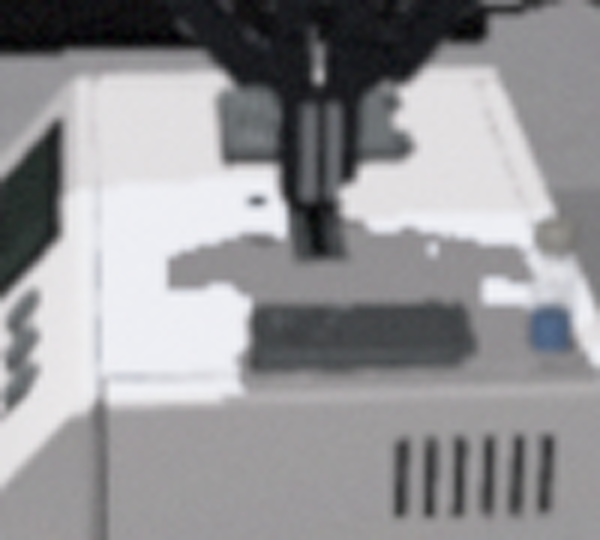

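The thumb is hidden behind the fingertip and the emptied track shows at (318,245), so the slide has moved. No stop force yet, so I'll push on in small steps.

Request:
play_rows(
  steps=[
    [[0.001,0,0,0],[0,0,0,0],[0.001,0,0,0],[0,0,0,0],[0,0,0,0]],
  ],
)

```text
time: 5.4
ee_pos: [0.5814, 0.0504, 0.0807]
tcp_rot: [-180.0, 0.2, 88.7]
wrist_force: [-0.2, -10.0, 1.1]
opening: -0.0004
grasp_force: 4.8
```

The stop was met at 10 N, with the TCP at y 0.0504 (predicted 0.0506), so the slide is shut. I'll back off, lift, and go above the port pad.

Request:
play_rows(
  steps=[
    [[-0.006,0,0,0],[-0.006,0,0,0],[0,0,-0.02,0],[0,0,-0.02,0],[0,0,0,0]],
  ],
)

```text
time: 5.82
ee_pos: [0.5827, 0.0399, 0.1248]
tcp_rot: [179.7, -0.1, 88.8]
wrist_force: [-0.5, 0.7, 1.0]
opening: -0.0002
grasp_force: 0.0
```

Request:
play_rows(
  steps=[
    [[0.023,-0.004,0,0],[0.023,-0.004,0,0],[0.023,-0.004,0,0],[0.0237,-0.005,0,0],[0,0,0,0]],
  ],
)

```text
time: 6.23
ee_pos: [0.5655, 0.1362, 0.1205]
tcp_rot: [-180.0, -0.1, 89.0]
wrist_force: [-0.2, -0.9, -0.4]
opening: -0.0001
grasp_force: 0.0
```

```bash
python3 - <<'E'
from h import *
a=bot.camera("top")["img"][140:270,225:425]; c=bot.camera("side");b=c["img"][180:270,270:370]
o=bot.get_obs(); print(o["ee_pos"],o["wrist_force"])
r=lambda i,f:cv2.resize(i,None,fx=f,fy=f,interpolation=cv2.INTER_CUBIC)
x=r(b,4); y=r(a,2); y=np.vstack([y,np.zeros((100,400,3),np.uint8)])
cv2.imwrite("pics/c6.png",np.hstack([y,x]))
E
```

```text
[0.56605971 0.13366612 0.12056149] [-0.28900376  0.57810811 -0.12892346]
```

View pics/c6.png

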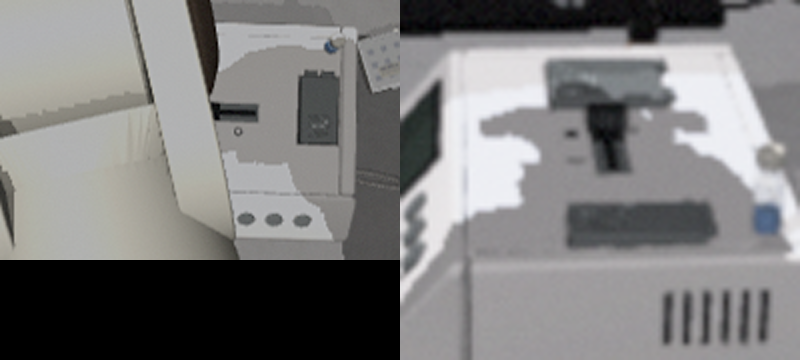

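The slide stands at its shut (disc) end at side-crop (605,120). The fingertip is just above the crop, over the port hatch. Now descending to press.

Request:
play_rows(
  steps=[
    [[0,0,0.012,0],[0,0,0.012,0],[0,0,0.01,0],[0,0,0.005,0],[0,0,0,0]],
  ],
)

```text
time: 6.75
ee_pos: [0.5652, 0.1323, 0.0794]
tcp_rot: [-179.8, 0.0, 88.8]
wrist_force: [-0.3, 1.6, -0.5]
opening: 0.0003
grasp_force: 0.0
```

Request:
play_rows(
  steps=[
    [[0,0,0.002,0],[0,0,0.002,0],[0,0,0.002,0],[0,0,0.001,0],[0,0,0.001,0]],
  ],
)

```text
time: 7.17
ee_pos: [0.5665, 0.133, 0.0743]
tcp_rot: [179.9, -0.0, 88.8]
wrist_force: [0.1, -0.7, 3.0]
opening: 0.0002
grasp_force: 1.4
```

Request:
play_rows(
  steps=[
    [[0,0,0.001,0],[0,0,0.001,0],[0,0,0.001,0],[0,0,0.001,0],[0,0,0,0]],
  ],
)

```text
time: 7.58
ee_pos: [0.5667, 0.1328, 0.071]
tcp_rot: [179.9, 0.0, 88.8]
wrist_force: [-1.8, -2.9, 10.9]
opening: 0.0002
grasp_force: 5.2
```

11 N at z 0.071 means the hatch is at its stop. Withdrawing quickly, up and to the front.

Request:
play_rows(
  steps=[
    [[0,0,-0.015,0],[0,-0.012,-0.035,0],[0,-0.025,-0.03,0],[0,-0.025,-0.03,0],[0,-0.025,-0.03,0]],
  ],
)

```text
time: 8.0
ee_pos: [0.4779, 0.1349, 0.2106]
tcp_rot: [-179.9, -0.0, 88.8]
wrist_force: [0.2, 1.3, -0.3]
opening: 0.0001
grasp_force: 0.0
```

Request:
play_rows(
  steps=[
    [[-0.02,-0.03,-0.005,0],[-0.025,-0.03,0,0],[-0.03,-0.025,0,0],[-0.035,0,0,0],[-0.035,0,0,0]],
  ],
)

```text
time: 8.42
ee_pos: [0.3899, -0.0089, 0.2152]
tcp_rot: [179.9, -0.0, 88.9]
wrist_force: [0.5, -0.1, -0.3]
opening: -0.0002
grasp_force: 0.0
```

Request:
play_rows(
  steps=[
    [[-0.035,0,0,0],[-0.035,0,0,0],[-0.035,0,0,0],[-0.035,0,0,0],[0,0,0,0]],
  ],
)

```text
time: 8.83
ee_pos: [0.3877, -0.1526, 0.2142]
tcp_rot: [-180.0, 0.0, 88.5]
wrist_force: [0.1, -0.1, -0.7]
opening: 0.0001
grasp_force: 0.0
```

Request:
play_rows(
  steps=[
    [[0,0,0,0],[0,0,0,0],[0,0,0,0],[0,0,0,0],[0,0,0,0]],
  ],
)

```text
time: 9.25
ee_pos: [0.3885, -0.1474, 0.2149]
tcp_rot: [180.0, -0.0, 88.9]
wrist_force: [-0.3, -0.1, 0.3]
opening: -0.0002
grasp_force: 0.0
```

Request:
play_rows(
  steps=[
    [[0,0,0,0],[0,0,0,0],[0,0,0,0],[0,0,0,0],[0,0,0,0]],
  ],
)

```text
time: 9.67
ee_pos: [0.3883, -0.1482, 0.2148]
tcp_rot: [-180.0, -0.0, 88.8]
wrist_force: [-0.6, -0.7, -0.3]
opening: -0.0
grasp_force: 0.0
```

Request:
play_rows(
  steps=[
    [[0,0,0,0],[0,0,0,0],[0,0,0,0],[0,0,0,0],[0,0,0,0]],
  ],
)

```text
time: 10.08
ee_pos: [0.3882, -0.1483, 0.2148]
tcp_rot: [-180.0, 0.0, 88.8]
wrist_force: [-0.2, -0.3, 0.3]
opening: 0.0001
grasp_force: 0.0
```

Request:
play_rows(
  steps=[
    [[0,0,0,0],[0,0,0,0],[0,0,0,0],[0,0,0,0],[0,0,0,0]],
  ],
)

```text
time: 10.5
ee_pos: [0.3883, -0.1483, 0.2148]
tcp_rot: [180.0, -0.0, 88.8]
wrist_force: [0.8, 0.1, -0.7]
opening: -0.0001
grasp_force: 0.0
```

Request:
play_rows(
  steps=[
    [[0,0,0,0],[0,0,0,0],[0,0,0,0],[0,0,0,0],[0,0,0,0]],
  ],
)

```text
time: 10.92
ee_pos: [0.3883, -0.1483, 0.2148]
tcp_rot: [-180.0, 0.0, 88.8]
wrist_force: [0.3, -0.0, 0.0]
opening: 0.0003
grasp_force: 0.0
```

Request:
play_rows(
  steps=[
    [[0,0,0,0],[0,0,0,0],[0,0,0,0],[0,0,0,0],[0,0,0,0]],
  ],
)

```text
time: 11.33
ee_pos: [0.3883, -0.1483, 0.2148]
tcp_rot: [-180.0, -0.0, 88.8]
wrist_force: [-0.4, -0.4, -0.5]
opening: 0.0002
grasp_force: 0.0
```

```bash
python3 - <<'E'
from h import *
a=bot.camera("top")["img"][140:270,225:425]; c=bot.camera("side");b=c["img"][160:260,270:370]
o=bot.get_obs(); print(o["time"],o["ee_pos"],o["wrist_force"])
r=lambda i,f:cv2.resize(i,None,fx=f,fy=f,interpolation=cv2.INTER_CUBIC)
x=r(b,4); y=r(a,2); y=np.vstack([y,np.zeros((140,400,3),np.uint8)])
cv2.imwrite("pics/c7.png",np.hstack([y,x]))
E
```

```text
11.4333 [ 0.38826289 -0.1482886   0.21477447] [ 0.22440333 -0.36314613  0.05381403]
```

View pics/c7.png

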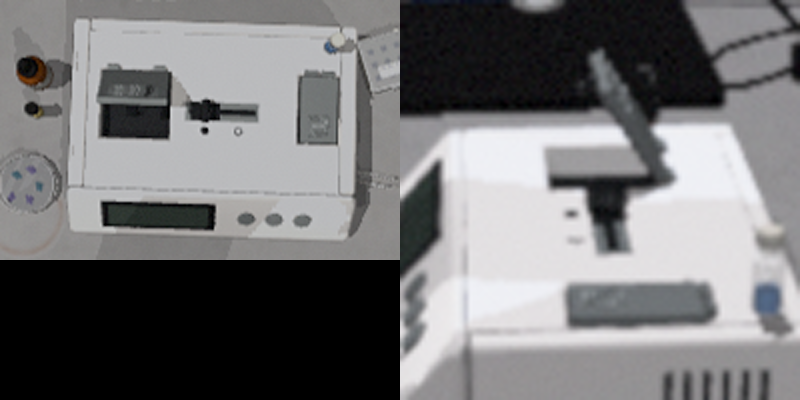

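The hatch stands open (top-crop (135,90), side-crop (630,115)), the slide is at the disc end, the lamp hatch is shut and the bystanders are in place. I'll wait about another second, then hand in.

Request:
play_rows(
  steps=[
    [[0,0,0,0],[0,0,0,0],[0,0,0,0],[0,0,0,0],[0,0,0,0]],
  ],
)

```text
time: 11.85
ee_pos: [0.3883, -0.1483, 0.2148]
tcp_rot: [180.0, -0.0, 88.8]
wrist_force: [0.3, 0.0, -0.1]
opening: -0.0003
grasp_force: 0.0
```

Request:
play_rows(
  steps=[
    [[0,0,0,0],[0,0,0,0],[0,0,0,0],[0,0,0,0],[0,0,0,0]],
  ],
)

```text
time: 12.27
ee_pos: [0.3883, -0.1482, 0.2148]
tcp_rot: [180.0, -0.0, 88.8]
wrist_force: [-0.4, 1.3, 0.1]
opening: 0.0002
grasp_force: 0.0
```

```bash
python3 -c "
from workcell import bot
print(bot.job_done())"
```

```text
the job is handed in; nothing more can be done
None
```

The job is handed in at about 12 s (no verdict came back): the shutter slide is at its shut end, the sample-port hatch popped up and was still open in the last picture, and the lamp hatch and bystanders look undisturbed.

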